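Clip the end cap onto the winder's upright bearing

ROBOT

A 6-joint arm with a two-finger parallel gripper is mounted at the origin on the work surface. World frame = base frame: x ahead of the robot, y to its left, z up, the work surface at z = 0. Lengths are in m, angles in degrees, forces in N, time in s.
With the tool pointing down it reaches from about 0.4 to 0.925 m from the base axis. Payload 3.4 kg.
Tool frame: the origin (TCP) lies at the very end of the fingers, on their centre line; the grasp point (between the pads) lies 19 mm behind it; z points along the fingers, y is the direction in which the jaws open and shut (so a half turn about z gives the same grasp; the last joint's range is limited). The gripper opens to 85 mm and grips with 20 to 120 N. Pads are 22 mm wide; open, the fingers measure 114 mm over their backs; the gripper's body (76 mm by 85 mm) begins 54 mm behind the grasp point. The pads swing forward as they close: fully open they stand 13 mm farther back than shut.
Start: joints at [64.773, 17.578, 86.31, -0, 76.112, -4.211], TCP at [0.206, 0.537, 0.231] pointing down, gripper open.
Joint ranges: [-179.03, 179.03], [-60, 130.46], [8.19, 133.38], [-81.62, 261.62], [5.75, 156.47], [-153.77, 153.77]. Speed limits (degrees/s): [147.25, 147.25, 180, 180, 180, 180].

INTERFACE

Orientations are given as a 3x3 rotation matrix whose columns are the frame's x, y, z axes.
In Python, from bench import get_obs, read_camera, finish_job gives the robot as it stands. The module is installed in compiled form; this text tells all that it offers.
- The arm moves only by the tool carry_out, never from a script. Its argument "deltas" is one flat list of numbers, 4 for each row, row after row: the shift along the tool's x, y, z in mm, then the turn about the tool's z in rad. In form: [tx, ty, tz, spin, tx, ty, tz, spin, ...]. A call has exactly 5 rows; each row shifts and turns the commanded pose from where the row before left it, along the tool's axes as they then stand; what a row does not reach is not made up. A row lasts 1/8 s, in which the tool goes at most 62.5 mm and 10.7 degrees, less where a joint would pass 70% of its speed; a pose out of reach is approached as far as the arm can. A call with a gripper value outside its range is refused whole. "hand" is the closure, from 0 (fully open) to 1 (shut), set as the call begins (left out, the last holds). The fingers move at their own pace and stop on an object; "newtons" is the grip in N (left out, the last holds). Time passes only in rows, so rows that do not move let the fingers close, or fill a call up. It gives the time, the measured TCP pose, the force and the opening at its end, in the units of the state.
- get_obs(): the state, without advancing time (a new reading comes with each control period).
- read_camera(name): name is "scene" or "top"; returns a dict with "image" (400x640x3 uint8, blue, green, red), "K" (3x3 intrinsics, pixels), "distortion" ([k1, k2, p1, p2, k3] as OpenCV has them; the pictures are not rectified), "R" (3x3) and "t" (3): a world point X has camera coordinates R X + t. Camera axes: x right, y down, z forward; pixel columns grow to the right and rows downward; lengths in m; the calibration is good to about 2 mm. A picture is of the moment at which its call begins. There is no depth.
- finish_job(): hands the job in, once; it reports no verdict.
The state is a dict: "clock": time; "joint_pos": joint angles; "qvel": joint speeds; "joint_efforts": joint torques, N m; "eef_pos": TCP position; "eef_rot": TCP orientation; "force": force on the tool from outside, world axes, zero at the start; "torque": the same for the moment, N m; "opening": opening from 0.0 (shut) to 1.0 (fully open).
Only numpy, scipy, OpenCV 4.12 (cv2) and the standard library are available. Lean on these libraries where they do the work, as an engineer would, in place of code of your own. Each camera call takes 0.05 s, during which the arm holds its last target.

TASK

The upright bearing of the little bench winder stands open: take the end cap that fits it, the larger of the two caps with clip arms, set it over the bearing and press it straight down until all its arms snap under the rim and it sits fully home. Do not drop the cap, leave the smaller cap and the plain cover where they are, and let go at the end.

Things in the scene. Friction and masses are not known exactly. Their poses are not given: they have to be found in the camera images.
- cap_center (a point): End cap that fits: steel disc 75 mm across, 4 mm thick; boxwood knob on top, 26 mm across, 36 mm tall; four sprung clip arms below, their feet flared to 95 mm, on which it stands. Point on the axis, z up along the knob: 2 mm above the disc's top, 34 mm below the knob's top, 37 mm above the feet. Any turn fits; the feet guide it on if up to 8 mm off-centre. Snaps at about 10 to 15 N. 0.14 kg.
- bearing_rim (a point): Centre of the flat top, 65 mm above the bench, of the winder's fixed upright bearing: an iron post with a rim 68 mm across, 6 mm thick, over a 58 mm neck; z up, y towards drum and crank. Drum cheek 112 mm away, 104 mm tall; crank beyond, up to 160 mm tall. The cap's point is about 18 mm above this one when the cap rests unpressed on the rim, 6 mm when snapped home, disc flat on the rim.
- small_cap_center (a point): Smaller cap of the same make, which does not fit: disc 49 mm across, feet flared to about 69 mm, same knob, four clip arms. Leave it alone. Point on its axis, 2 mm above the disc's top, 37 mm above the bench.
- plain_cover_center (a point): Plain round steel cover 75 mm across, 14 mm thick, without clip arms; same knob on top. Leave it alone. Point on its axis half-way up, 25 mm above the bench.
Things that resemble listed ones, but are neither listed nor needed, are in the scene too. What is shaped like the part that bears cap_center but green or red is not meant.

How it is judged (in metres and radians):
At the end, for the whole second after the job is handed in: The larger clip cap sits home on the bearing's rim: its point at most 9 mm above the rim's top face (6 mm when flush), within 10 mm of its axis, upright within 7 degrees, at rest and released; the smaller cap and the plain cover within 30 mm of where they were (z of cap_center in the frame of bearing_rim between 0 and 0.009 m and horizontal distance between cap_center and bearing_rim below 0.01 m and angle between cap_center's own z axis and vertical below 0.12 rad and linear speed of cap below 0.02 m/s and distance of each of small_cap_center, plain_cover_center from where it was at the start of the episode below 0.03 m); the robot touches nothing.
It fails at once if the cap is dropped (falls faster than 0.6 m/s out of the fingers) (linear speed of cap above 0.6 m/s and contact force between the fingers and cap below 0.05 N).
It fails at once if the smaller cap or the plain cover is moved by more than 30 mm (distance of any of small_cap_center, plain_cover_center from where it was at the start of the episode above 0.03 m).
It also fails if it takes over 38 s, if anything falls off the work surface, if the arm or the gripper's body presses on something with over 40 N, if the wrist force passes 120 N, or if a joint passes its speed limit or range.

## Working session

There is one attempt and no reset: what is moved stays moved. The work goes in short steps, Python scripts to look and compute and a tool call to move; the robot and the scene stay as the last step left them, time stands still between calls to the robot, and variables do not carry over. Pictures are saved under pics/ and viewed, and the job is handed in when it is done.

Besides the shell and the picture viewer there is one more tool, called after "Call:" as a command line: name --argument value ..., lists and objects as JSON in quotes. carry_out: Moves the arm, as the interface text tells. Its arguments: {"type":"object","properties":{"deltas":{"type":"array"},"hand":{"type":"number"},"newtons":{"type":"number"}},"required":["deltas"]}

```bash
mkdir -p pics; cat > h.py <<'E'
import numpy as np, cv2, pickle
from bench import get_obs, read_camera, finish_job
def snap(n,f):
    c=read_camera(n); cv2.imwrite(f'pics/{f}.png',c['image']); pickle.dump(c,open(f'pics/{f}.pkl','wb')); return c
def load(f): return pickle.load(open(f'pics/{f}.pkl','rb'))
def ray(c,uv):
    p=cv2.undistortPoints(np.array([[uv]],float),c['K'],np.array(c['distortion'],float))[0,0]
    R=np.array(c['R']);t=np.array(c['t']); return -R.T@t, R.T@np.array([p[0],p[1],1])
def atz(c,uv,z):
    o,d=ray(c,uv); return o+d*(z-o[2])/d[2]
def proj(c,X):
    return cv2.projectPoints(np.array(X,float).reshape(-1,3),cv2.Rodrigues(np.array(c['R'],float))[0],np.array(c['t'],float),np.array(c['K'],float),np.array(c['distortion'],float))[0].reshape(-1,2)
def crop(f,u0,v0,u1,v1,s,o,c=None):
    i=load(f)['image'][v0:v1,u0:u1]; cv2.imwrite(f'pics/{o}.png',cv2.resize(i,None,fx=s,fy=s,interpolation=cv2.INTER_CUBIC))
E
python3 -c "
from h import *
for n in ['scene','top']:
    c=snap(n,n+'0'); print(n,(-np.array(c['R']).T@c['t']).round(3))
o=get_obs(); print(o['clock'],o['eef_pos'],o['eef_rot'],o['force'])"
```

```text
scene [ 0.755 -0.598  0.787]
top [ 0.297 -0.059  1.032]
0.1 [0.20596592 0.53617433 0.23047261] [[-9.33493241e-01  3.58594131e-01 -7.86187312e-04]
 [ 3.58594972e-01  9.33491690e-01 -1.70593875e-03]
 [ 1.22159701e-04 -1.87440511e-03 -9.99998236e-01]] [0.40713238 0.15836715 0.03617162]
```

View pics/scene0.png

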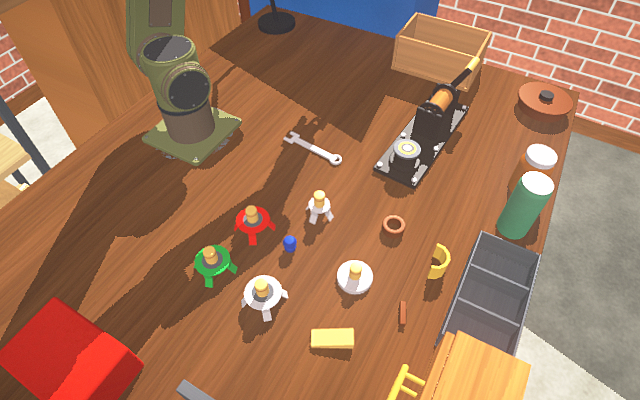

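View pics/top0.png

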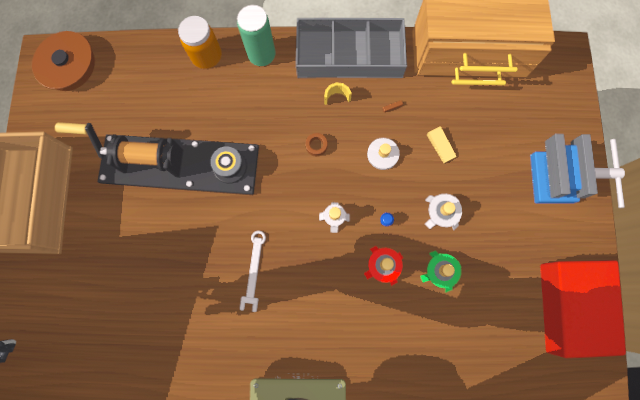

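Candidates (top view px): steel cap with arms at (445,210); smaller steel cap with arms at (334,216); plain cover without arms at (383,153); red (386,265) and green (444,271) look-alikes. The choice is (445,210), seen in the scene view at (262,293). I'll check it close up.

```bash
python3 -c "
from h import *
a=load('top0')['image'];b=load('scene0')['image']
f=lambda i,u,v,w,h,s:cv2.resize(i[v:v+h,u:u+w],None,fx=s,fy=s,interpolation=cv2.INTER_CUBIC)
cv2.imwrite('pics/c1.png',np.vstack([np.hstack([f(a,410,180,70,60,5),f(b,230,260,70,60,5)]),np.hstack([f(a,190,130,70,60,5),f(b,375,120,70,60,5)])]))
"
```

```text
(no output)
```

View pics/c1.png

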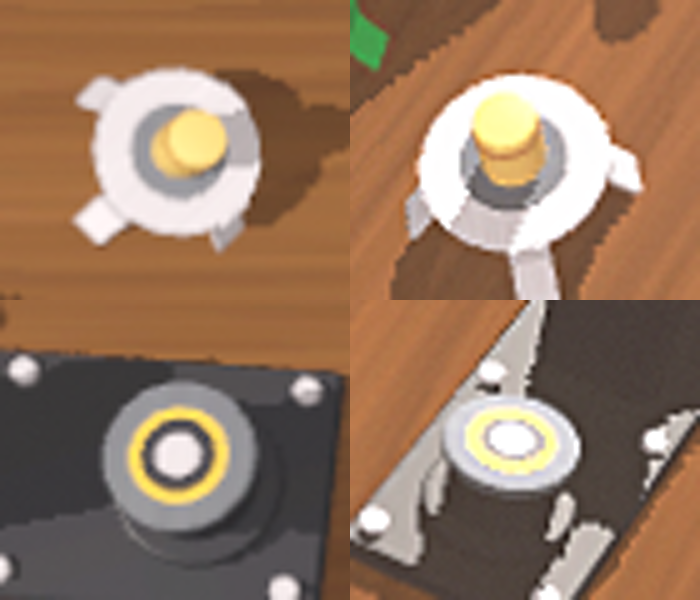

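```bash
python3 -c "
from h import *
t=load('top0');s=load('scene0')
for n,c,uv,z in [('disc',t,(445.2,210.2),.035),('disc',s,(262.6,292.2),.035),('knob',t,(449.4,208),.071),('knob',s,(261.2,284),.071),('rim',t,(226,161.2),.065),('rim',s,(407.4,148.6),.065),('small knob',t,(334.5,213),.071),('plain',t,(385,149),.068),('vise',t,(583,165),.1),('rimL',t,(210.8,161.2),.065),('rimR',t,(241.4,161.2),.065),('discL',t,(428.4,210),.035),('discR',t,(462.2,210),.035),('drumcheek',t,(172,155),.104)]: print(n,atz(c,uv,z).round(4))
o=get_obs();print(np.degrees(np.arctan2(o['eef_rot'][1,0],o['eef_rot'][0,0])))
for f in (45,-45): pass
# arms at top crop
for uv in [(429,199),(429.5,224.5),(455.5,227)]: print('arm',atz(t,uv,.005).round(4))
"
```

```text
disc [ 0.4657 -0.3286  0.035 ]
disc [ 0.4701 -0.3282  0.035 ]
knob [ 0.4644 -0.3282  0.071 ]
knob [ 0.4717 -0.3282  0.071 ]
rim [0.5704 0.1587 0.065 ]
rim [0.5762 0.1599 0.065 ]
small knob [ 0.4536 -0.0805  0.071 ]
plain [ 0.5972 -0.1927  0.068 ]
vise [ 0.5542 -0.624   0.1   ]
rimL [0.5705 0.1927 0.065 ]
rimR [0.5702 0.1243 0.065 ]
discL [ 0.4662 -0.2907  0.035 ]
discR [ 0.4661 -0.3671  0.035 ]
drumcheek [0.5736 0.2677 0.104 ]
158.9860663457654
arm [ 0.497  -0.3002  0.005 ]
arm [ 0.4377 -0.2988  0.005 ]
arm [ 0.4318 -0.3586  0.005 ]
```

The views show the larger steel clip cap at about (0.468, -0.328) and the rim at about (0.573, 0.159). Disc and rim sizes check out. The two cameras differ by 5 mm in x, in the same direction for both objects. So I'll set the jaws along world x, which centres that axis as they close. First I turn the tool.

Call:
carry_out --deltas '[0, 0, 0, 0.18, 0, 0, 0, 0.18, 0, 0, 0, 0.18, 0, 0, 0, 0.18, 0, 0, 0, 0.18]' --hand 0

```text
clock: 0.72
eef_pos: [0.2061, 0.5363, 0.2307]
eef_rot: [[-0.294, 0.956, -0.001], [0.956, 0.294, -0.001], [-0.001, -0.001, -1.0]]
force: [0.3, 0.4, -0.0]
opening: 1.0
```

Call:
carry_out --deltas '[0, 0, 0, 0.15, 0, 0, 0, 0.154, 0, 0, 0, 0, -50, 30, 0, 0, -50, 50, 0, 0]'

```text
clock: 1.35
eef_pos: [0.2799, 0.4415, 0.2309]
eef_rot: [[-0.006, 1.0, -0.001], [1.0, 0.006, -0.001], [-0.001, -0.001, -1.0]]
force: [1.0, 1.3, -0.6]
opening: 1.001
```

```bash
python3 -c "
from h import *
o=get_obs();print(o['clock'],o['eef_pos'].round(4),o['eef_rot'].round(4),np.round(o['joint_pos'],1))"
```

```text
1.35 [0.2799 0.4415 0.2309] [[-6.5e-03  1.0e+00 -7.0e-04]
 [ 1.0e+00  6.5e-03 -8.0e-04]
 [-8.0e-04 -7.0e-04 -1.0e+00]] [53.  13.5 92.4  0.  74.2 52.6]
```

Call:
carry_out --deltas '[-50, 40, 0, 0, -50, 40, 0, 0, -50, 40, 0, 0, -55, 40, 0, 0, -55, 22, 0, 0]'

```text
clock: 1.98
eef_pos: [0.4582, 0.1889, 0.2313]
eef_rot: [[-0.003, 1.0, 0.001], [1.0, 0.003, 0.0], [0.0, 0.001, -1.0]]
force: [-0.1, 0.3, -0.5]
opening: 1.001
```

Call:
carry_out --deltas '[-55, 0, 0, 0, -55, 0, 0, 0, -55, 0, 0, 0, -55, 0, 0, 0, -55, 0, 0, 0]'

```text
clock: 2.6
eef_pos: [0.456, -0.0862, 0.2314]
eef_rot: [[-0.003, 1.0, 0.0], [1.0, 0.003, 0.0], [0.0, 0.0, -1.0]]
force: [0.5, 0.1, 0.0]
opening: 0.999
```

Call:
carry_out --deltas '[-55, 0, 10, 0, -55, 0, 20, 0, -55, 0, 20, 0, -45, 0, 10, 0, -10, 0, 0, 0]'

```text
clock: 3.22
eef_pos: [0.4557, -0.307, 0.17]
eef_rot: [[0.0, 1.0, -0.001], [1.0, -0.0, 0.001], [0.0, -0.001, -1.0]]
force: [-0.1, -0.2, -1.1]
opening: 1.0
```

Call:
carry_out --deltas '[0, 0, 0, 0, 0, 0, 0, 0, 0, 0, 0, 0, 0, 0, 0, 0, 0, 0, 0, 0]' --hand 0.25

```text
clock: 3.85
eef_pos: [0.4565, -0.3039, 0.1716]
eef_rot: [[-0.001, 1.0, 0.0], [1.0, 0.001, -0.0], [-0.0, 0.0, -1.0]]
force: [-0.4, 1.3, -0.9]
opening: 0.753
```

```bash
python3 -c "
from h import *
for n in ['scene','top']: snap(n,n+'1')
o=get_obs();print(o['clock'],o['eef_pos'].round(4),o['force'].round(2),o['opening'])
a=load('top1')['image'];b=load('scene1')['image']
f=lambda i,u,v,w,h,s:cv2.resize(i[v:v+h,u:u+w],None,fx=s,fy=s,interpolation=cv2.INTER_CUBIC)
cv2.imwrite('pics/c2.png',np.hstack([f(a,370,130,130,150,3),f(b,200,200,130,150,3)]))"
```

```text
3.95 [ 0.4564 -0.3042  0.1714] [-0.16 -0.39  0.52] 0.7500659566372165
```

View pics/c2.png

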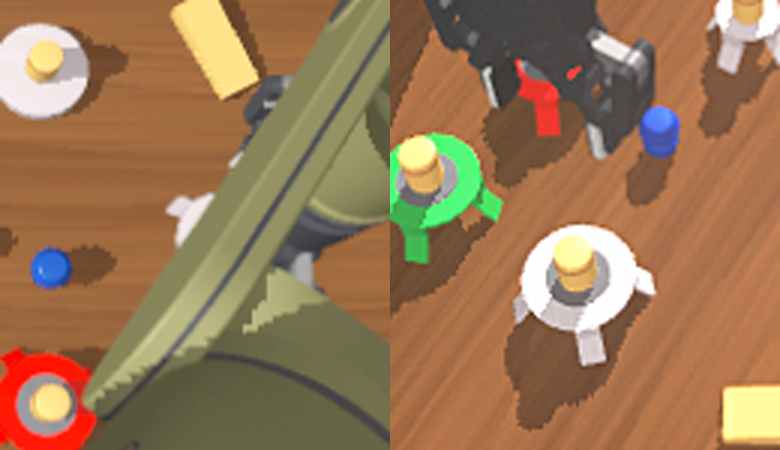

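Call:
carry_out --deltas '[-12, 6, 0, 0, -12, 6, 0, 0, 0, 0, 20, 0, 0, 0, 30, 0, 0, 0, 26, 0]'

```text
clock: 4.58
eef_pos: [0.4689, -0.3297, 0.0943]
eef_rot: [[0.001, 1.0, 0.0], [1.0, -0.001, -0.001], [-0.001, 0.0, -1.0]]
force: [-0.7, -0.5, -0.2]
opening: 0.751
```

Call:
carry_out --deltas '[0, 0, 0, 0, 0, 0, 0, 0, 0, 0, 0, 0, 0, 0, 0, 0, 0, 0, 0, 0]'

```text
clock: 5.2
eef_pos: [0.4686, -0.3286, 0.096]
eef_rot: [[-0.0, 1.0, 0.001], [1.0, 0.0, -0.001], [-0.001, 0.001, -1.0]]
force: [-0.2, -0.1, -0.1]
opening: 0.753
```

```bash
python3 -c "
from h import *
c=snap('scene','scene2')
o=get_obs();print(o['clock'],o['eef_pos'].round(4))
print(proj(c,[o['eef_pos'],o['eef_pos']+[.032,0,0],o['eef_pos']-[.032,0,0]]))
crop('scene2',190,200,350,330,5,'c3')"
```

```text
5.25 [ 0.4685 -0.3285  0.0958]
[[258.14329903 277.11674388]
 [272.48930331 284.72166627]
 [244.18551409 269.69634867]]
```

View pics/c3.png

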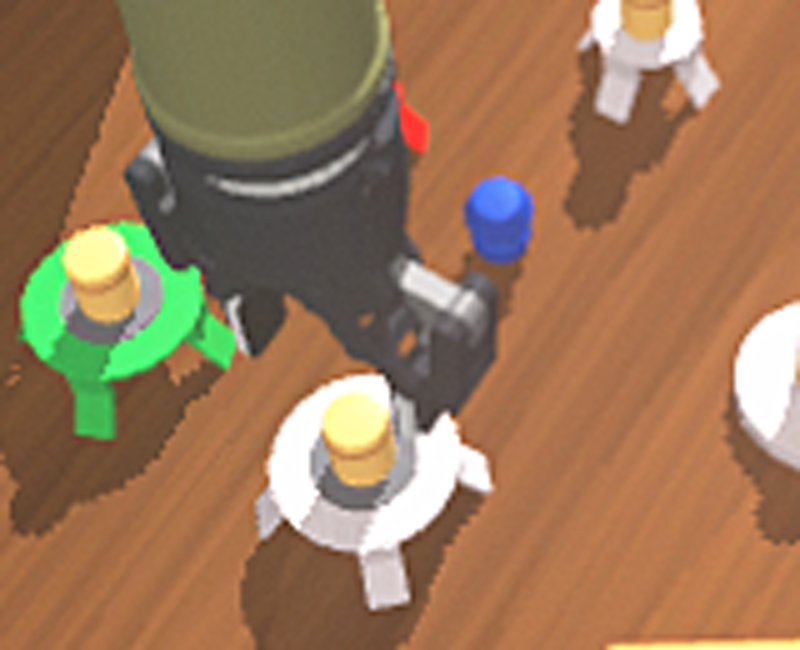

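The tips' midpoint (258,277) matches the projected TCP, so the view is consistent and the knob lies between the jaws. Descending to z≈0.041, then closing.

Call:
carry_out --deltas '[0, 1, 15, 0, 0, 0, 15, 0, 0, 0, 15, 0, 0, 0, 9, 0, 0, 0, 0, 0]'

```text
clock: 5.88
eef_pos: [0.4687, -0.3279, 0.04]
eef_rot: [[-0.0, 1.0, -0.002], [1.0, 0.0, 0.002], [0.002, -0.002, -1.0]]
force: [-0.7, 0.4, -0.0]
opening: 0.749
```

Call:
carry_out --deltas '[0, 0, 0, 0, 0, 0, 0, 0, 0, 0, 0, 0, 0, 0, 0, 0, 0, 0, 0, 0]' --hand 1 --newtons 50

```text
clock: 6.5
eef_pos: [0.4698, -0.3288, 0.042]
eef_rot: [[0.0, 1.0, 0.001], [1.0, -0.0, -0.001], [-0.001, 0.001, -1.0]]
force: [-0.1, -0.1, 5.0]
opening: 0.291
```

Call:
carry_out --deltas '[0, 0, 0, 0, 0, 0, 0, 0, 0, 0, 0, 0, 0, 0, 0, 0, 0, 0, 0, 0]'

```text
clock: 7.12
eef_pos: [0.4698, -0.3288, 0.0419]
eef_rot: [[-0.0, 1.0, 0.001], [1.0, 0.0, -0.001], [-0.001, 0.001, -1.0]]
force: [-0.8, -0.5, 6.6]
opening: 0.285
```

```bash
python3 -c "
from h import *
c=snap('scene','scene3')
o=get_obs();print(o['clock'],o['eef_pos'].round(4),o['force'].round(2),o['opening'])
crop('scene3',190,200,350,330,5,'c4')"
```

```text
7.175 [ 0.4698 -0.3288  0.0419] [0.73 0.16 5.63] 0.2869454330790227
```

View pics/c4.png

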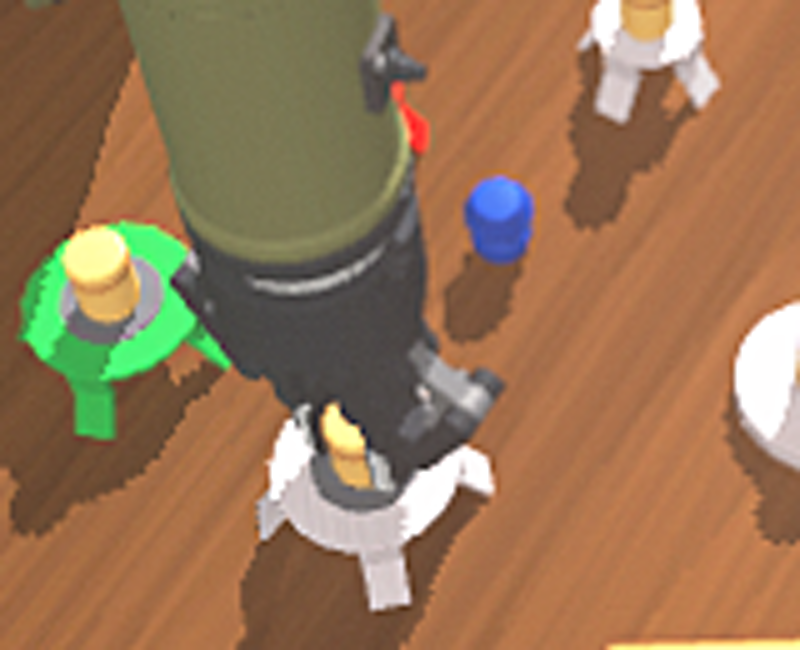

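Call:
carry_out --deltas '[0, 0, -5, 0, 0, 0, -15, 0, 0, 0, -30, 0, 0, 0, -40, 0, 0, 0, -40, 0]' --newtons 70

```text
clock: 7.8
eef_pos: [0.4689, -0.328, 0.1728]
eef_rot: [[0.0, 1.0, -0.001], [1.0, -0.0, 0.001], [0.001, -0.001, -1.0]]
force: [0.8, -0.9, -1.7]
opening: 0.281
```

Call:
carry_out --deltas '[0, 0, -20, 0, 0, 0, 0, 0, 0, 0, 0, 0, 0, 0, 0, 0, 0, 0, 0, 0]'

```text
clock: 8.43
eef_pos: [0.4688, -0.328, 0.1901]
eef_rot: [[0.0, 1.0, -0.002], [1.0, 0.0, 0.002], [0.002, -0.002, -1.0]]
force: [-0.1, 0.4, -2.1]
opening: 0.282
```

```bash
python3 -c "
from h import *
c=snap('scene','scene4')
o=get_obs();print(o['clock'],o['eef_pos'].round(4),o['force'].round(2),o['opening'])
crop('scene4',170,160,330,290,5,'c5')"
```

```text
8.475 [ 0.4689 -0.3281  0.1903] [-0.68  0.52 -1.64] 0.2775763924673637
```

View pics/c5.png

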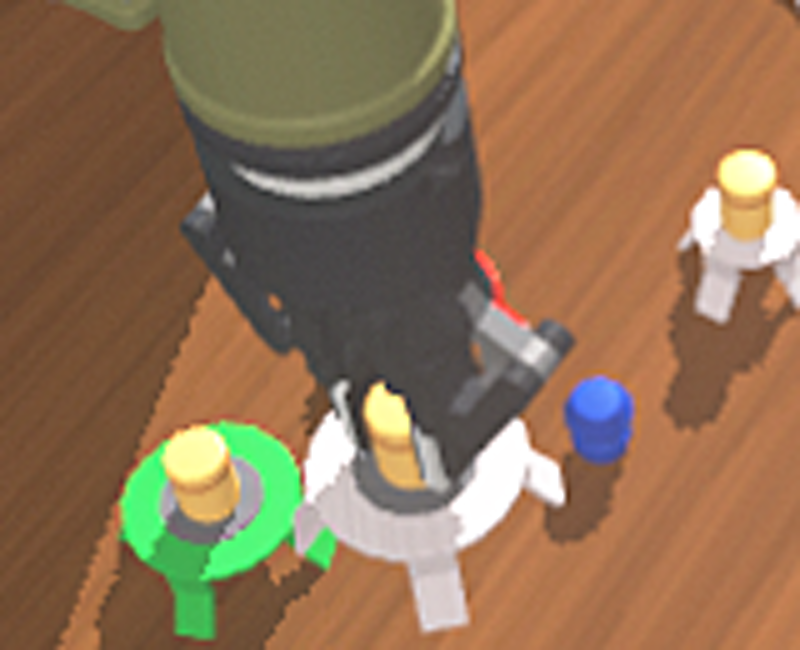

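The cap is held and level, and the force shows its weight. Now I carry it over the bearing.

Call:
carry_out --deltas '[10, 4, 0, 0, 25, 6, 0, 0, 40, 10, 0, 0, 40, 10, 0, 0, 40, 10, 0, 0]'

```text
clock: 9.1
eef_pos: [0.5096, -0.1715, 0.1913]
eef_rot: [[0.0, 1.0, 0.0], [1.0, -0.0, 0.0], [0.0, 0.0, -1.0]]
force: [1.3, -0.3, -2.0]
opening: 0.286
```

Call:
carry_out --deltas '[45, 10, 0, 0, 45, 10, 0, 0, 45, 10, 0, 0, 45, 10, 0, 0, 45, 10, 0, 0]'

```text
clock: 9.72
eef_pos: [0.5593, 0.0538, 0.1913]
eef_rot: [[-0.0, 1.0, 0.0], [1.0, 0.0, 0.0], [0.0, 0.0, -1.0]]
force: [0.3, -0.0, -0.9]
opening: 0.284
```

Call:
carry_out --deltas '[40, 10, 0, 0, 35, 6, 0, 0, 20, 0, 0, 0, 12, 0, 0, 0, 0, 0, 0, 0]'

```text
clock: 10.35
eef_pos: [0.5749, 0.1587, 0.1912]
eef_rot: [[-0.001, 1.0, -0.0], [1.0, 0.001, -0.0], [-0.0, -0.0, -1.0]]
force: [-0.3, 1.0, -2.4]
opening: 0.278
```

Call:
carry_out --deltas '[0, 0, 15, 0, 0, 0, 15, 0, 0, 0, 10, 0, 0, 0, 0, 0, 0, 0, 0, 0]'

```text
clock: 10.98
eef_pos: [0.5756, 0.1585, 0.1514]
eef_rot: [[0.0, 1.0, 0.0], [1.0, -0.0, 0.0], [0.0, 0.0, -1.0]]
force: [0.4, 0.2, -2.1]
opening: 0.284
```

```bash
python3 -c "
from h import *
for n in ['scene','top']: snap(n,n+'5')
o=get_obs();print(o['clock'],o['eef_pos'].round(4),o['force'].round(2),o['opening'])
a=load('top5')['image'];b=load('scene5')['image']
f=lambda i,u,v,w,h,s:cv2.resize(i[v:v+h,u:u+w],None,fx=s,fy=s,interpolation=cv2.INTER_CUBIC)
cv2.imwrite('pics/c6.png',np.hstack([f(a,170,100,100,130,4),f(b,350,70,100,130,4)]))"
```

```text
11.075 [0.5758 0.1587 0.1518] [-0.26  0.07 -1.48] 0.28348929816642765
```

View pics/c6.png

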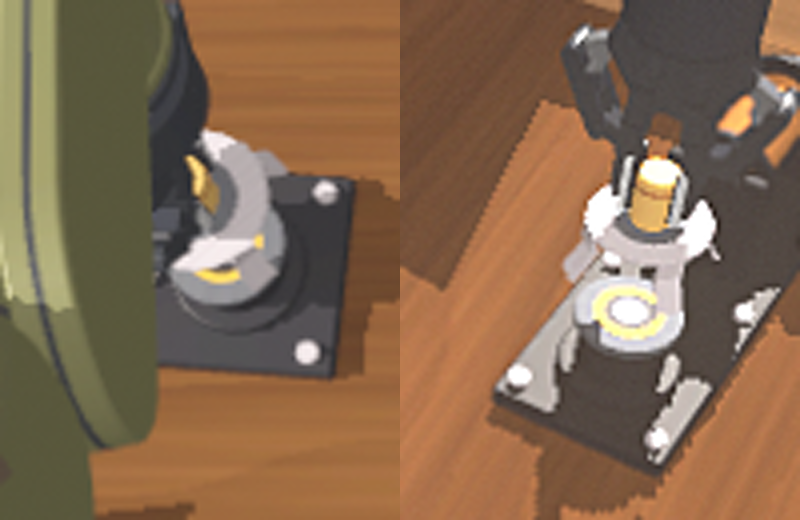

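```bash
python3 -c "
from h import *
th=np.linspace(0,2*np.pi,60)
L=[]
for n,u,v in [('top5',170,100),('scene5',350,70)]:
    c=load(n);i=cv2.resize(c['image'][v:v+130,u:u+100],None,fx=4,fy=4,interpolation=cv2.INTER_CUBIC)
    for x,y,z,r,col in [(.5758,.1587,.1448,.0375,(0,0,255)),(.5758,.1587,.065,.034,(0,255,0))]:
        p=(proj(c,np.c_[x+r*np.cos(th),y+r*np.sin(th),0*th+z])-[u,v]+.5)*4
        cv2.polylines(i,[p.astype(int)],True,col,1)
    L.append(i)
cv2.imwrite('pics/c7.png',np.hstack(L))"
```

```text
(no output)
```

View pics/c7.png

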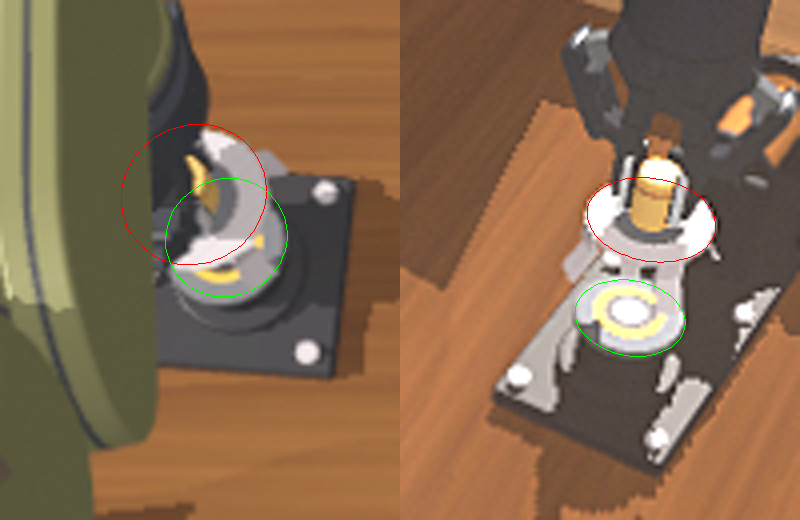

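The overlay fits in the scene view. The top view shows its constant camera offset, leaving a residual of 1–2 mm, within the 8 mm guide. I lower to just above contact (expected at TCP z≈0.088), then press slowly.

Call:
carry_out --deltas '[0, 0, 15, 0, 0, 0, 15, 0, 0, 0, 15, 0, 0, 0, 12, 0, 0, 0, 0, 0]' --newtons 100

```text
clock: 11.7
eef_pos: [0.5745, 0.1586, 0.0928]
eef_rot: [[0.0, 1.0, -0.002], [1.0, -0.0, -0.0], [-0.0, -0.002, -1.0]]
force: [0.2, 0.1, -2.0]
opening: 0.274
```

Call:
carry_out --deltas '[0, 0, 2, 0, 0, 0, 2, 0, 0, 0, 2, 0, 0, 0, 2, 0, 0, 0, 0, 0]'

```text
clock: 12.32
eef_pos: [0.5757, 0.1593, 0.0872]
eef_rot: [[0.0, 1.0, 0.001], [1.0, -0.0, 0.001], [0.001, 0.001, -1.0]]
force: [-1.1, 4.2, 4.6]
opening: 0.273
```

Contact came where expected. The bearing pushes the tool toward +y, so I'll ease over 1.5 mm that way while pressing.

Call:
carry_out --deltas '[1.5, 0, 0, 0, 0, 0, 1, 0, 0, 0, 1, 0, 0, 0, 1, 0, 0, 0, 0, 0]'

```text
clock: 12.95
eef_pos: [0.5756, 0.1603, 0.0847]
eef_rot: [[-0.0, 1.0, 0.002], [1.0, 0.0, 0.0], [0.0, 0.002, -1.0]]
force: [-1.3, 1.6, -0.7]
opening: 0.274
```

Call:
carry_out --deltas '[0, 0, 1, 0, 0, 0, 1, 0, 0, 0, 1, 0, 0, 0, 1, 0, 0, 0, 0, 0]'

```text
clock: 13.58
eef_pos: [0.5746, 0.16, 0.0785]
eef_rot: [[-0.0, 1.0, -0.002], [1.0, 0.0, -0.0], [-0.0, -0.002, -1.0]]
force: [-1.5, 3.1, -4.0]
opening: 0.274
```

Call:
carry_out --deltas '[0.5, 0, 1, 0, 0, 0, 1, 0, 0, 0, 1, 0, 0, 0, 0, 0, 0, 0, 0, 0]'

```text
clock: 14.2
eef_pos: [0.5753, 0.1608, 0.0769]
eef_rot: [[0.0, 1.0, 0.0], [1.0, -0.0, 0.0], [0.0, 0.0, -1.0]]
force: [-4.4, 3.4, 4.9]
opening: 0.271
```

Call:
carry_out --deltas '[0, 0, 1, 0, 0, 0, 1, 0, 0, 0, 1, 0, 0, 0, 0, 0, 0, 0, 0, 0]'

```text
clock: 14.82
eef_pos: [0.5753, 0.1608, 0.0767]
eef_rot: [[-0.0, 1.0, 0.002], [1.0, 0.0, 0.001], [0.001, 0.002, -1.0]]
force: [-8.7, 1.3, 24.2]
opening: 0.269
```

The tool hit a hard stop at 0.0767 with 24 N, close to the expected home height. One more firm push, then I relax and look.

Call:
carry_out --deltas '[0, 0, 1, 0, 0, 0, 0.5, 0, 0, 0, 0, 0, 0, 0, 0, 0, 0, 0, 0, 0]'

```text
clock: 15.45
eef_pos: [0.5753, 0.1608, 0.0767]
eef_rot: [[-0.0, 1.0, 0.002], [1.0, 0.0, 0.001], [0.001, 0.002, -1.0]]
force: [-11.1, 0.2, 32.0]
opening: 0.276
```

Call:
carry_out --deltas '[0, 0, -2, 0, 0, 0, -2, 0, 0, 0, 0, 0, 0, 0, 0, 0, 0, 0, 0, 0]'

```text
clock: 16.08
eef_pos: [0.5752, 0.1607, 0.0768]
eef_rot: [[-0.0, 1.0, 0.0], [1.0, 0.0, 0.0], [0.0, 0.0, -1.0]]
force: [-5.2, 2.6, 10.2]
opening: 0.273
```

```bash
python3 -c "
from h import *
snap('scene','scene6')
o=get_obs();print(o['clock'],o['eef_pos'].round(4),o['force'].round(2),o['opening'])
crop('scene6',350,70,450,170,6,'c8')"
```

```text
16.125 [0.5753 0.1608 0.0768] [-6.64  2.16 10.61] 0.2738652317975803
```

View pics/c8.png

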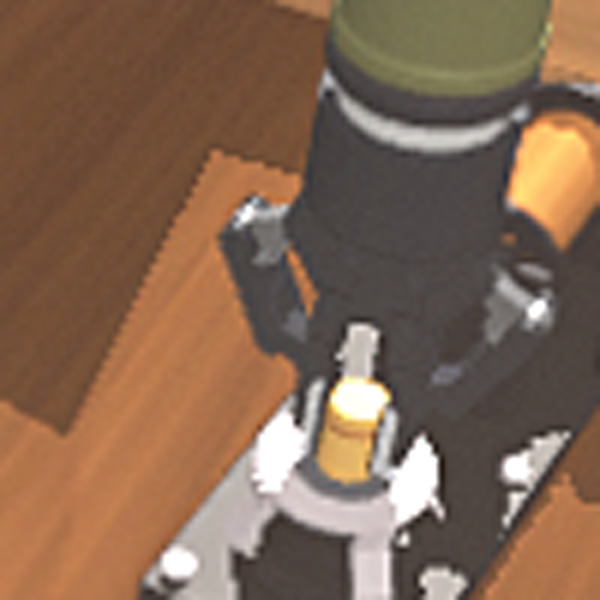

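The disc is down on the rim and the arms reach below it. I relax the rest and release.

Call:
carry_out --deltas '[0, 0, -1, 0, 0, 0, -0.5, 0, 0, 0, 0, 0, 0, 0, 0, 0, 0, 0, 0, 0]'

```text
clock: 16.75
eef_pos: [0.5753, 0.1606, 0.0769]
eef_rot: [[0.0, 1.0, -0.0], [1.0, -0.0, 0.0], [0.0, -0.0, -1.0]]
force: [-2.6, 3.1, -2.2]
opening: 0.273
```

Call:
carry_out --deltas '[0, 0, 0, 0, 0, 0, 0, 0, 0, 0, 0, 0, 0, 0, 0, 0, 0, 0, 0, 0]' --hand 0.3

```text
clock: 17.38
eef_pos: [0.5754, 0.1605, 0.0774]
eef_rot: [[0.0, 1.0, 0.0], [1.0, -0.0, -0.0], [-0.0, 0.0, -1.0]]
force: [-0.2, -0.3, 0.7]
opening: 0.695
```

Call:
carry_out --deltas '[0, 0, -5, 0, 0, 0, -15, 0, 0, 0, -20, 0, 0, 0, -30, 0, 0, 0, -30, 0]'

```text
clock: 18.0
eef_pos: [0.5755, 0.1607, 0.1793]
eef_rot: [[-0.0, 1.0, 0.001], [1.0, 0.0, 0.0], [0.0, 0.001, -1.0]]
force: [0.1, 0.7, -0.5]
opening: 0.702
```

Call:
carry_out --deltas '[-30, -15, -30, 0, -50, -20, -20, 0, -50, -20, 0, 0, -50, -20, 0, 0, -50, -20, 0, 0]'

```text
clock: 18.62
eef_pos: [0.4799, -0.0709, 0.2288]
eef_rot: [[-0.001, 1.0, 0.002], [1.0, 0.001, -0.001], [-0.001, 0.002, -1.0]]
force: [0.2, -0.1, -0.5]
opening: 0.699
```

Call:
carry_out --deltas '[-30, 0, 0, 0, -30, 0, 0, 0, 0, 0, 0, 0, 0, 0, 0, 0, 0, 0, 0, 0]'

```text
clock: 19.25
eef_pos: [0.4803, -0.1284, 0.2276]
eef_rot: [[-0.001, 1.0, 0.0], [1.0, 0.001, 0.0], [0.0, 0.0, -1.0]]
force: [0.6, 0.1, 0.1]
opening: 0.706
```

```bash
python3 -c "
from h import *
snap('scene','scene7');snap('top','top7')
o=get_obs();print(o['clock'],o['eef_pos'].round(4),o['force'].round(2),o['opening'])
th=np.linspace(0,2*np.pi,60)
L=[]
for n,u,v,dx in [('top7',190,120,-.0045),('scene7',365,90,0)]:
    c=load(n);i0=cv2.resize(c['image'][v:v+80,u:u+80],None,fx=5,fy=5,interpolation=cv2.INTER_CUBIC);i=i0.copy()
    for z,col in [(.069,(0,0,255)),(.081,(0,255,0))]:
        p=(proj(c,np.c_[.5753+dx+.0375*np.cos(th),.160+.0375*np.sin(th),0*th+z])-[u,v]+.5)*5
        cv2.polylines(i,[p.astype(int)],True,col,1)
    L.append(np.vstack([i0,i]))
cv2.imwrite('pics/c9.png',cv2.resize(np.hstack(L),(600,600)))"
```

```text
19.35 [ 0.4803 -0.1284  0.2274] [-0.03 -0.45 -0.8 ] 0.701077560341428
```

View pics/c9.png

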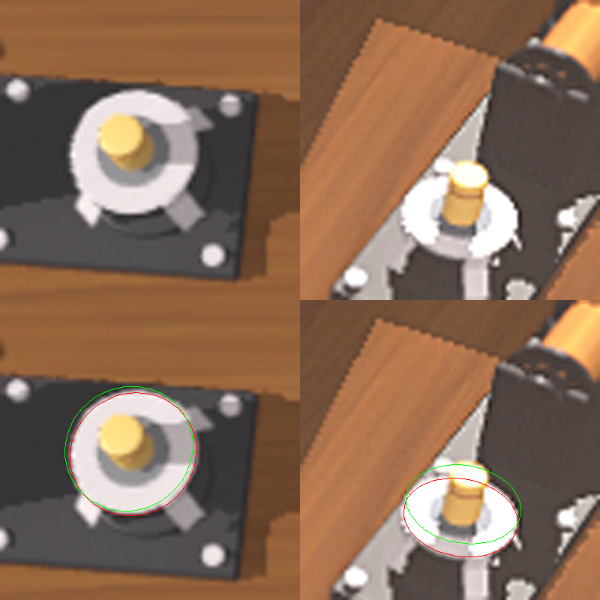

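View pics/scene7.png

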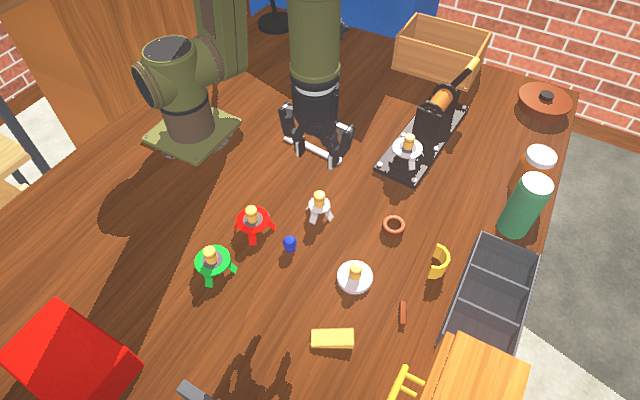

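The disc matches the home-height circle (red) in both views and lies well away from the unpressed one (green). The smaller cap (319,205) and the plain cover (355,277) have not moved, and the arm is clear.

```bash
python3 -c "
from h import *
print(finish_job())"
```

```text
the job is handed in; nothing more can be done
None
```

I gripped the larger steel clip cap by its knob, carried it over the bearing and pressed it straight down. I then let go, backed the arm away and handed the job in at about 19 s; no verdict is reported.

- **Seating:** the cap came to a hard stop at TCP z 0.0767, against an expected 0.076. It stayed there up to 32 N, well above the 10 to 15 N snap force.
- **Position:** in the final pictures the disc matches its home height in both cameras, centred within about 2 mm. It looks level, though I did not measure the tilt.
- **Other parts:** the smaller cap and the plain cover appear where they were at the start. The arm stands clear, with no force on it beyond noise.
- **Disagreements:** the two cameras differed by 4 to 6 mm in x. The grip on the knob agreed with the scene camera, so I took the top camera as off and allowed for that in its final check. Pressing also showed a small sideways force, so I shifted the cap 2 mm toward +y.

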